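# Level the green plate in its rotary frame and lock it

## Task

On the bench stand two rotary work frames, one holding a green bow-riser plate and one a purple one, both tilted and unlocked. Turn the green plate about its long axis until it lies level, and then lock its rotation by turning the red knob on that same frame clockwise to its stop. Leave the purple frame's plate and knob alone.

Things in the scene. Friction and masses are not known exactly. Their poses are not given: they have to be found in the camera images.
- green_frame: Fixed frame holding the green plate. Origin: centre of the underside of its dark base (120 x 310 x 12 mm), on the bench; z up, y along the plate's axis towards the knob, x across. Plate axis: along y, 100 mm above the bench, over x = 0. Grey bearing blocks (50 mm in x, 36 in y, tops at 125 mm) at y = +122 and -122 mm; the knob is on the +122 one. The purple plate's frame is alike.
- green_plate (a joint): Angle of the green plate about its long axis, rad: 0 level, striped face up; positive when the edge on the frame's +x side is raised (starts at 0.75 to 1.15). Balanced; stiff friction (0.15 N m) keeps it at any angle; no stop near level (range -1.35 to 1.35). Closed fingers can push its upper face near the raised edge, on the -x side of it, towards +x and then down.
- green_edge (a point): Point on the green plate's upper (striped) face near its raised edge, 38 mm from the axis, mid-length. The plate is 90 mm wide (45 mm each side of the axis), 190 long, 8 thick, the axis in its mid-plane; solid over the middle 70 mm of its length, pierced beyond. When level its upper face is 104 mm above the bench.
- green_lock (a joint): Angle of the red lock knob on the green frame, rad: grows clockwise seen from above; 0 unlocked stop (starts at 0 to 0.25), 1.4 locked stop. Friction 0.05 N m keeps it where it is left. At 0 its grip bar lies along the frame's x axis; at q it is turned by q clockwise from that.
- green_lock_grip (a point): Grip point of that knob, on its upright axis: x = 0, y = +122 mm in the frame, 162 mm above the bench. The grip is an upright red bar 42 mm long, 14 wide, 32 tall, top at 169 mm; below it a round red flange (44 mm dia, top at 139 mm) and a dark disc (68 mm dia). The point turns with the knob, its x axis along the bar.
- purple_edge (a point): The like point on the purple plate, near its raised edge. It must not be moved.
- purple_lock (a joint): Angle of the like red knob on the purple frame, same meaning (starts at 0 to 0.25). To be left alone.

How it is judged:
By the outcome, as a careful person would: the job done as asked, in the order asked, and still so for the second after the job is handed in, with the robot touching nothing.
It also fails if it takes over 45 s, if anything falls off the work surface, if the arm or the gripper's body presses on something with over 40 N, if the wrist force passes 120 N, or if a joint passes its speed limit or range.

## Robot

A 7-joint arm with a two-finger parallel gripper is mounted at the origin on the work surface. World frame = base frame: x ahead of the robot, y to its left, z up, the work surface at z = 0. Lengths are in m, angles in rad, forces in N, time in s.
With the tool pointing down it reaches from about 0.35 to 0.9 m from the base axis. Payload 7.2 kg.
Tool frame: the origin (TCP) lies midway between the tips of the shut fingers; the grasp point (between the pads) lies 19 mm behind it; z points along the fingers, y is the line along which they close (so a half turn about z gives the same grasp; the last joint's range is limited). The gripper opens to 85 mm and grips with 20 to 120 N. Pads are 22 mm wide; open, the fingers measure 114 mm over their backs; the gripper's body (76 mm by 85 mm) begins 54 mm behind the grasp point. The pads swing forward as they close: fully open they stand 13 mm farther back than shut.
Start: joints at [1.197, 0.411, -0.013, 1.596, 0.006, 1.134, -0.082], TCP at [0.188, -0.596, 0.231] pointing down, gripper open.
Joint ranges: [-2.95, 2.95], [-0.29, 1.99], [-1.47, 1.44], [0.14, 2.54], [-1.03, 4.17], [0.13, 1.85], [-2.86, 2.86]. Speed limits (rad/s): [2.39, 2.39, 3.01, 3.01, 3.14, 3.14, 3.14].

## Interface

Orientations are given as [roll, pitch, yaw] about the fixed x, y, z axes, in that order (R = Rz(yaw) Ry(pitch) Rx(roll)).
In Python, from workcell import status, cams, ticket gives the robot as it stands. The module is installed in compiled form; this text tells all that it offers.
- The arm moves only by the tool send_rows, never from a script. Its argument "deltas" is a list of rows, each a list of 7 numbers: the shift along the tool's x, y, z in m, then the turn, a rotation vector about the tool's x, y, z in rad, then the opening in per cent of the stroke, from 0 (shut) to 100 (fully open). A call has 1 to 20 rows; each row shifts and turns the commanded pose from where the row before left it, along the tool's axes as they then stand; what a row does not reach is not made up. A row lasts 1/10 s, in which the tool goes at most 50 mm and 8.59 degrees, less where a joint would pass 70% of its speed; a pose out of reach is approached as far as the arm can. A call with a gripper value outside its range is refused whole. The fingers move at their own pace and stop on an object; "squeeze" is the grip in N (left out, the last holds). Time passes only in rows, so rows that do not move let the fingers close. It gives the time, the measured TCP pose, the force, the opening and the grip force at its end, in the units of the state.
- status.observe(): the state, without advancing time (a new reading comes with each control period).
- cams.snapshot(name): name is "scene" or "side" or "wrist"; returns a dict with "color" (400x640x3 uint8, red, green, blue), "depth" (400x640 float32, m along the optical axis (not along the pixel's ray), 0 where there is no reading), "fx", "fy", "cx", "cy" (pixels), "xyz" and "rotation" of the camera in the world. Camera axes: x right, y down, z forward; pixel columns grow to the right and rows downward; lengths in m; the calibration is good to about 2 mm. A picture is of the moment at which its call begins.
- ticket.sign_off(): hands the job in; it is judged then, once.
The state is a dict: "t": time; "qpos": joint angles; "dq": joint speeds; "effort": joint torques, N m; "ee_pos": TCP position; "tool_rot": TCP orientation; "contact_force": force on the tool from outside, world axes, zero at the start; "ft_torque": the same for the moment, N m; "width": opening from 0.0 (shut) to 1.0 (fully open); "finger_force": force on a finger pad.
Only numpy, scipy, OpenCV 4.12 (cv2) and the standard library are available. Lean on these libraries where they do the work, as an engineer would, in place of code of your own. Each camera call takes 0.05 s, during which the arm holds its last target. There are 200 camera calls.

## Working session

There is one attempt and no reset: what is moved stays moved. The work goes in short steps, Python scripts to look and compute and a tool call to move; the robot and the scene stay as the last step left them, time stands still between calls to the robot, and variables do not carry over. Pictures are saved under pics/ and viewed, at most 10 in all, crops included, and the job is handed in when it is done.

Besides the shell and the picture viewer there is one more tool, called after "Emit:" in YAML: its name, and indented under it one key for each argument. send_rows: Moves the arm, as the interface text tells. Its arguments: {"type":"object","properties":{"deltas":{"type":"array"},"squeeze":{"type":"number"}},"required":["deltas"]}

```bash
mkdir -p pics; cat > h.py <<'E'
import numpy as np, cv2
from workcell import status,cams,ticket
def snap(n,f=None):
    s=cams.snapshot(n)
    if f: cv2.imwrite('pics/'+f,s['color'][:,:,::-1])
    return s
def pts(s):
    d=s['depth']; v,u=np.indices(d.shape)
    c=np.stack([(u-s['cx'])/s['fx']*d,(v-s['cy'])/s['fy']*d,d],-1)
    return c@np.array(s['rotation']).T+np.array(s['xyz'])
def hsv(s): return cv2.cvtColor(s['color'],cv2.COLOR_RGB2HSV)
E
python3 - <<'E'
from h import *
a=snap('scene');b=snap('side')
cv2.imwrite('pics/a.png',np.vstack([cv2.resize(x['color'],(480,300))[:,:,::-1] for x in(a,b)]))
np.set_printoptions(precision=3,suppress=True)
for s in(a,b): print(s['xyz'],np.array(s['rotation']),s['fx'],s['cx'],s['cy'])
print(status.observe())
E
```

```text
[ 1.218 -0.175  0.662] [-2.211  0.009  1.246] 453.79778241254866 322.09512206791226 201.62579712741305
[ 0.07  -0.563  0.587] [-2.118 -0.015 -0.578] 450.5696134338711 318.1481075345497 208.13402307798972
{'t': 0.1, 'qpos': array([ 1.197,  0.412, -0.013,  1.597,  0.006,  1.134, -0.082]), 'dq': array([-0.   , -0.003,  0.001, -0.002, -0.001, -0.002,  0.001]), 'effort': array([  0.004, -60.183,   0.685, -30.009,   0.014,   0.006,   0.   ]), 'ee_pos': array([ 0.188, -0.596,  0.231]), 'tool_rot': array([-3.14 ,  0.   ,  0.306]), 'contact_force': array([ 0.811,  0.182, -0.102]), 'ft_torque': array([-0.046, -0.018,  0.042]), 'finger_force': 0.0, 'width': 1.0017590658249247}
```

View pics/a.png

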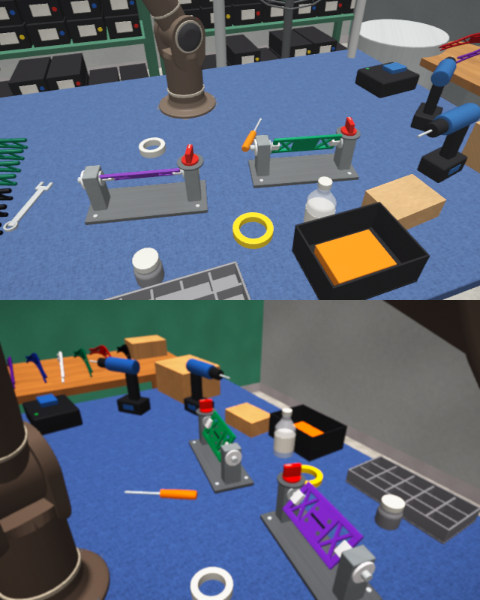

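The scene view shows the purple frame (left, about 145,180) and the green one (about 305,150). Each has its red knob at the right-hand end. The side view shows the green plate at about (218,435) with its knob at (205,405). Next I measure both.

```bash
cat >> h.py <<'E'
from scipy.spatial.transform import Rotation as Ro
np.set_printoptions(precision=3,suppress=True)
def pts(s):
    d=s['depth']; v,u=np.indices(d.shape)
    c=np.stack([(u-s['cx'])/s['fx']*d,(v-s['cy'])/s['fy']*d,d],-1)
    return c@Ro.from_euler('xyz',s['rotation']).as_matrix().T+np.array(s['xyz'])
def masks(s):
    h=hsv(s); H,S,V=h[...,0],h[...,1],h[...,2]; k=(s['depth']>0)
    return dict(green=k&(H>65)&(H<90)&(S>120)&(V>50), purple=k&(H>130)&(H<160)&(S>100)&(V>50), red=k&((H<6)|(H>174))&(S>150)&(V>80), grey=k&(S<60)&(V>50)&(V<190))
E
python3 - <<'E'
from h import *
for n in('scene','side'):
    s=snap(n); P=pts(s); M=masks(s)
    for c in('red','green','purple'):
        m=(M[c]&(P[...,2]>0.02)&(P[...,2]<.25)&(P[...,0]>.2)&(P[...,0]<.9)).astype('uint8')
        N,L,st,ce=cv2.connectedComponentsWithStats(m)
        for i in range(1,N):
            if st[i,4]<60: continue
            p=P[L==i]; print(n,c,st[i],np.median(p,0),np.percentile(p,2,axis=0),np.percentile(p,98,axis=0))
            if c!='red':
                q=p-np.median(p,0); q=q[np.linalg.norm(q,axis=1)<.15]; w,v=np.linalg.eigh(q.T@q); print('  normal',v[:,0],'long',v[:,2], (w/len(q))**.5)
            else:
                q=p[p[:,2]>.145][:,:2]; print('  bar',q.mean(0),len(q),cv2.minAreaRect(q.astype('float32')))
E
```

```text
scene red [455 156  21  25 327] [0.561 0.355 0.145] [0.533 0.342 0.132] [0.573 0.376 0.169]
  bar [0.558 0.357] 162 ((0.5526910424232483, 0.3597165048122406), (0.01320771872997284, 0.042441029101610184), 78.14983367919922)
scene red [242 193  23  28 386] [ 0.547 -0.089  0.143] [ 0.521 -0.106  0.133] [ 0.557 -0.069  0.169]
  bar [ 0.545 -0.089] 185 ((0.5375253558158875, -0.08735694736242294), (0.01439016591757536, 0.04012899473309517), 68.22050476074219)
scene green [ 362  179   94   25 1374] [0.532 0.239 0.111] [0.495 0.151 0.064] [0.565 0.326 0.139]
  normal [ 0.851 -0.186 -0.491] long [-0.203 -0.979  0.02 ] [0.003 0.03  0.05 ]
scene green [  0 198  32  15 333] [ 0.246 -0.565  0.067] [ 0.24  -0.595  0.043] [ 0.251 -0.536  0.083]
  normal [ 0.993 -0.007 -0.12 ] long [-0.014  0.985 -0.17 ] [0.003 0.012 0.016]
scene green [  0 214  28  15 296] [ 0.306 -0.562  0.063] [ 0.3   -0.585  0.043] [ 0.311 -0.537  0.081]
  normal [ 0.992 -0.007 -0.122] long [-0.053 -0.925 -0.376] [0.003 0.012 0.013]
scene green [  0 232  23  15 255] [ 0.365 -0.557  0.064] [ 0.359 -0.575  0.042] [ 0.372 -0.535  0
[... 954 characters left out ...]
46 0.246]
  normal [ 0.002  1.    -0.007] long [-1.     0.002 -0.004] [0.009 0.063 0.078]
side green [ 98  65  24  31 140] [0.392 1.531 0.059] [0.383 1.338 0.022] [0.407 1.773 0.092]
  normal [ 0.966  0.005 -0.259] long [-0.026 -0.993 -0.118] [0.003 0.018 0.072]
side green [ 270  148   44   68 1268] [0.524 0.237 0.105] [0.488 0.15  0.064] [0.559 0.335 0.139]
  normal [ 0.844 -0.199 -0.498] long [-0.181 -0.98   0.085] [0.004 0.029 0.052]
side purple [ 376  243  108  116 4534] [ 0.508 -0.218  0.101] [ 0.467 -0.3    0.07 ] [ 0.549 -0.114  0.133]
  normal [ 0.71  -0.159 -0.686] long [-0.191 -0.981  0.03 ] [0.005 0.029 0.052]<stdin>:13: RuntimeWarning: Mean of empty slice.
  ret = um.true_divide(
```

Green frame measurements:
- Yaw is about -0.195 rad and the plate centre is about (0.527, 0.238).
- The knob is at about (0.550, 0.357).
- The plate tilt is about 1.05 rad.

I'll raise the tool, move it across above the frame, then turn it.

Emit:
send_rows:
  deltas:
    - [0,0,-0.04,0,0,0,0]
    - [0,0,-0.04,0,0,0,0]
    - [0.02,-0.024,-0.01,0,0,0,0]
    - [0.032,-0.038,0,0,0,0,0]
    - [0.032,-0.038,0,0,0,0,0]
    - [0.032,-0.038,0,0,0,0,0]
    - [0.032,-0.038,0,0,0,0,0]
    - [0.032,-0.038,0,0,0,0,0]
    - [0.032,-0.038,0,0,0,0,0]
    - [0.032,-0.038,0,0,0,0,0]
    - [0.032,-0.038,0,0,0,0,0]
    - [0.032,-0.038,0,0,0,0,0]
    - [0.032,-0.038,0,0,0,0,0]
    - [0.032,-0.038,0,0,0,0,0]
    - [0.032,-0.038,0,0,0,0,0]
    - [0.032,-0.038,0,0,0,0,0]
    - [0.032,-0.038,0,0,0,0,0]
    - [0.032,-0.038,0,0,0,0,0]
    - [0.032,-0.038,0,0,0,0,0]
    - [0.032,-0.038,0,0,0,0,0]

```text
t: 2.2
ee_pos: [0.5249, 0.2143, 0.3211]
tool_rot: [3.141, -0.0, 0.305]
contact_force: [1.4, -0.8, 1.0]
width: -0.002
finger_force: 0.0
```

Emit:
send_rows:
  deltas:
    - [0,0,0,0,0,-0.14,0]
    - [0,0,0,0,0,-0.14,0]
    - [0,0,0,0,0,-0.14,0]
    - [0,0,0,0,0,-0.14,0]
    - [0,0,0,0,0,-0.14,0]
    - [0,0,0,0,0,-0.14,0]
    - [0,0,0,0,0,-0.14,0]
    - [0,0,0,0,0,-0.14,0]
    - [0,0,0,0,0,-0.14,0]
    - [0,0,0,0,0,-0.14,0]
    - [0,0,0,0,0,-0.14,0]
    - [0,0,0,0,0,-0.14,0]
    - [0,0,0,0,0,-0.14,0]
    - [0,0,0,0,0,-0.14,0]
    - [0,0,0,0,0,-0.14,0]
    - [0,0,0,0,0,-0.14,0]
    - [0,0,0,0,0,-0.14,0]
    - [0,0,0,0,0,-0.14,0]
    - [0,0,0,0,0,-0.12,0]
    - [0,0,0,0,0,0,0]

```text
t: 4.2
ee_pos: [0.5243, 0.2124, 0.3208]
tool_rot: [3.142, -0.001, 2.947]
contact_force: [-0.4, 1.2, -0.1]
width: 0.002
finger_force: 0.0
```

```bash
python3 - <<'E'
from h import *
s=snap('wrist','w.png'); P=pts(s); M=masks(s); print(s['xyz'],s['rotation'])
g=P[M['green']&(P[...,2]>.03)&(P[...,2]<.2)]
if len(g):
    q=g-np.median(g,0); w,v=np.linalg.eigh(q.T@q); print(len(g),np.median(g,0),g.min(0),g.max(0),v[:,0],v[:,2])
r=P[M['red']&(P[...,2]>.1)]; print(len(r))
if len(r):
    t=r[r[:,2]>.16][:,:2].astype('float32'); print(len(t),t.mean(0),r[:,2].max(),cv2.minAreaRect(t))
E
```

```text
[0.458 0.224 0.463] [2.869 0.    1.377]
7543 [0.529 0.24  0.116] [0.483 0.145 0.037] [0.57  0.346 0.142] [ 0.846 -0.183 -0.501] [-0.207 -0.978  0.008]
3697
1453 [0.544 0.14 ] 0.1708000836289058 ((0.5430282950401306, 0.13543349504470825), (0.4703054428100586, 0.04093257710337639), 87.89271545410156)
```

View pics/w.png

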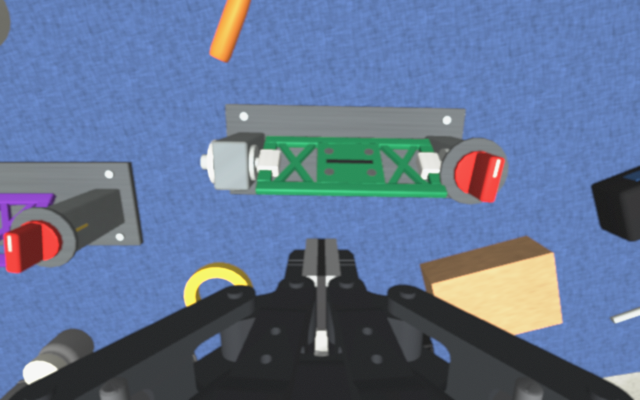

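The wrist view shows the green plate from above at (350,165), its knob bar at (485,175), the bearing block without a knob at (232,165), and the purple knob at (33,245). I'll isolate the green knob and refine the frame.

```bash
python3 - <<'E'
from h import *
s=snap('wrist'); P=pts(s); M=masks(s)
r=P[M['red']&(P[...,2]>.1)&(P[...,1]>.25)]
t=r[r[:,2]>.164][:,:2].astype('float32'); print('top',len(t),r[:,2].max(),cv2.minAreaRect(t))
# second method: rays of top-red pixels from both views is depth-based; base-hole check via block
k=P[(P[...,2]>.118)&(P[...,2]<.13)&(P[...,1]<.18)&(P[...,1]>.05)&(P[...,0]>.4)&(P[...,0]<.6)&(hsv(s)[...,1]<60)]
print('far block',len(k),cv2.minAreaRect(k[:,:2].astype('float32')) if len(k) else 0)
for y in(.2,.24,.28):
  g=P[M['green']&(abs(P[...,1]-y)<.01)]; print(y,g[:,2].max(),g[np.argmax(g[:,2])])
E
```

```text
top 638 0.17081767334485626 ((0.5511197447776794, 0.35944294929504395), (0.01397118903696537, 0.04067890718579292), 73.21082305908203)
far block 1950 ((0.5030110478401184, 0.13378161191940308), (0.07143466919660568, 0.05029242858290672), 78.2334976196289)
0.2 0.14161082092069494 [0.54  0.206 0.142]
0.24 0.14182861185677065 [0.545 0.238 0.142]
0.28 0.14207225481750502 [0.557 0.287 0.142]
```

Knob at (0.551, 0.3595), bar top at 0.171 m, lock angle about 0.09 rad. Now I lower the shut fingers on the -x side of the raised edge.

Emit:
send_rows:
  deltas:
    - [0.009,0.014,0,0,0,0,0]
    - [0.009,0.013,0,0,0,0,0]
    - [0,0,0.04,0,0,0,0]
    - [0,0,0.04,0,0,0,0]
    - [0,0,0.04,0,0,0,0]
    - [0,0,0.04,0,0,0,0]
    - [0,0,0.026,0,0,0,0]
    - [0,0,0,0,0,0,0]
    - [-0.005,0,0,0,0,0,0]
    - [-0.005,0,0,0,0,0,0]
    - [0,0,0,0,0,0,0]

```text
t: 5.4
ee_pos: [0.5234, 0.241, 0.1369]
tool_rot: [3.14, 0.002, 2.944]
contact_force: [-0.1, -0.4, 0.3]
width: 0.003
finger_force: 0.0
```

Emit:
send_rows:
  deltas:
    - [-0.004,0,0.001,0,0,0,0]
    - [-0.004,0,0.001,0,0,0,0]
    - [-0.004,0,0.002,0,0,0,0]
    - [-0.004,0,0.003,0,0,0,0]
    - [-0.003,0,0.0025,0,0,0,0]
    - [-0.0025,0,0.0025,0,0,0,0]
    - [-0.002,0,0.003,0,0,0,0]
    - [-0.002,0,0.003,0,0,0,0]
    - [-0.0015,0,0.0035,0,0,0,0]
    - [-0.0015,0,0.0035,0,0,0,0]
    - [0,0,0,0,0,0,0]
    - [0,0,0,0,0,0,0]

```text
t: 6.6
ee_pos: [0.5498, 0.2351, 0.1102]
tool_rot: [3.142, -0.0, 2.946]
contact_force: [0.5, -0.4, 0.2]
width: -0.003
finger_force: 0.2
```

```bash
cat >> h.py <<'E'
def tilt(n):
    s=snap(n); P=pts(s); m=masks(s)['green']&(P[...,2]>.04)&(P[...,2]<.16)&(P[...,1]>.13)&(P[...,1]<.35)&(P[...,0]>.45)&(P[...,0]<.62)
    g=P[m]; q=g-np.median(g,0); f=q@[.979,-.2045,0]
    c=np.linalg.lstsq(np.c_[f,q@[.2045,.979,0],np.ones(len(f))],q[:,2],rcond=None)[0]
    r=q[:,2]-np.c_[f,q@[.2045,.979,0],np.ones(len(f))]@c; k=abs(r)<.004
    c=np.linalg.lstsq(np.c_[f,q@[.2045,.979,0],np.ones(len(f))][k],q[k,2],rcond=None)[0]
    print(n,len(g),k.sum(),'theta',np.arctan(c[0]),np.median(g,0))
E
python3 - <<'E'
from h import *
for n in('side','scene','wrist'): tilt(n)
o=status.observe(); print(o['ee_pos'],o['contact_force'])
E
```

```text
side 1246 1163 theta 0.1803179568650809 [0.518 0.229 0.1  ]
scene 1297 1183 theta 0.1724712501228726 [0.542 0.231 0.106]
wrist 52710 51764 theta 0.1791158326144492 [0.519 0.245 0.102]
[0.549 0.235 0.11 ] [-1.245 -0.259  0.767]
```

The plate has followed to 0.18 rad, about as predicted. The remaining push is about 6 mm down.

Emit:
send_rows:
  deltas:
    - [-0.001,0,0.002,0,0,0,0]
    - [-0.001,0,0.002,0,0,0,0]
    - [0,0,0.0015,0,0,0,0]
    - [0,0,0,0,0,0,0]
    - [0,0,0,0,0,0,0]

```text
t: 7.25
ee_pos: [0.552, 0.2347, 0.1045]
tool_rot: [3.141, 0.001, 2.946]
contact_force: [0.2, -0.0, 1.4]
width: -0.001
finger_force: 0.0
```

```bash
python3 - <<'E'
from h import *
for n in('side','scene','wrist'): tilt(n)
o=status.observe(); print(o['ee_pos'],o['contact_force'])
E
```

```text
side 1166 1084 theta 0.010252966145761062 [0.516 0.23  0.102]
scene 1483 1328 theta 0.007856511508033109 [0.543 0.226 0.103]
wrist 57805 56690 theta 0.006328118940826746 [0.517 0.245 0.104]
[0.552 0.235 0.105] [ 0.296  0.784 -0.631]
```

Level to within about 0.01 rad in all three views. I'll withdraw, open, and move over the knob aligned with its bar.

Emit:
send_rows:
  deltas:
    - [0,0,-0.02,0,0,0,0]
    - [0,0,-0.04,0,0,0,0]
    - [0,0,-0.05,0,0,0,0]
    - [0,0.02,0,0,0,0,50]
    - [0.005,0.02,0,0,0,0,50]
    - [0.01,0.04,0,0,0,0,50]
    - [0.01,0.042,0,0,0,0,50]
    - [0,0,0,0,0,0.098,50]
    - [0,0,0,0,0,0,50]
    - [0,0,0,0,0,0,50]

```text
t: 8.4
ee_pos: [0.5512, 0.3588, 0.2157]
tool_rot: [-3.142, 0.001, 2.85]
contact_force: [0.2, -0.9, -0.6]
width: 0.501
finger_force: 0.0
```

```bash
python3 - <<'E'
from h import *
for n in('side','scene'): tilt(n)
s=snap('wrist','w2.png'); P=pts(s); M=masks(s)
r=P[M['red']&(P[...,2]>.1)&(P[...,1]>.25)]
t=r[r[:,2]>.162][:,:2].astype('float32'); print('top',len(t),r[:,2].max() if len(r) else 0,cv2.minAreaRect(t) if len(t) else 0)
o=status.observe(); print(o['ee_pos'],o['tool_rot'],o['width'])
E
```

```text
side 1270 1205 theta 0.01226582009990039 [0.52  0.237 0.103]
scene 1802 1702 theta 0.0017054905080606832 [0.534 0.24  0.103]
top 1334 0.1714752930569715 ((0.5511326193809509, 0.3605441749095917), (0.013636196032166481, 0.04073340445756912), 73.07315826416016)
[0.552 0.358 0.215] [-3.141  0.001  2.847] 0.5034793410947663
```

View pics/w2.png

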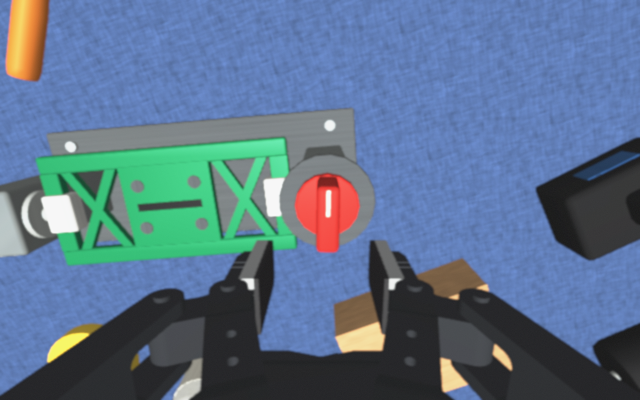

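The bar (325,215) sits centred between the fingers at (255,270) and (388,270), parallel to the pads, with the plate level at left. Now I descend and grip.

Emit:
send_rows:
  deltas:
    - [0,0.001,0.03,0,0,0,50]
    - [0,0,0.03,0,0,0,50]
    - [0,0,0.01,0,0,0,50]
    - [0,0,0,0,0,0,50]
    - [0,0,0,0,0,0,10]
    - [0,0,0,0,0,0,0]
    - [0,0,0,0,0,0,0]
    - [0,0,0,0,0,0,0]
    - [0,0,0,0,0,0,0]
  squeeze: 40

```text
t: 9.45
ee_pos: [0.5518, 0.3619, 0.1467]
tool_rot: [3.138, 0.002, 2.848]
contact_force: [2.3, 5.4, 6.6]
width: 0.151
finger_force: 44.9
```

Emit:
send_rows:
  deltas:
    - [0,0,0,0,0,0.1,0]
    - [0,0,0,0,0,0.1,0]
    - [0,0,0,0,0,0.1,0]
    - [0,0,0,0,0,0.1,0]
    - [0,0,0,0,0,0.1,0]
    - [0,0,0,0,0,0.1,0]
    - [0,0,0,0,0,0.1,0]
    - [0,0,0,0,0,0.1,0]
    - [0,0,0,0,0,0.1,0]
    - [0,0,0,0,0,0.1,0]
    - [0,0,0,0,0,0.1,0]
    - [0,0,0,0,0,0.1,0]
    - [0,0,0,0,0,0,0]

```text
t: 10.75
ee_pos: [0.5517, 0.362, 0.1467]
tool_rot: [3.139, -0.003, 1.646]
contact_force: [1.8, 3.8, 7.1]
width: 0.155
finger_force: 45.0
```

```bash
python3 - <<'E'
from h import *
o=status.observe(); print(o['ee_pos'],o['tool_rot'],o['width'],o['contact_force'],o['ft_torque'])
E
```

```text
[0.552 0.362 0.147] [ 3.139 -0.003  1.646] 0.1551119668039205 [1.771 3.755 7.069] [ 0.815 -0.228 -0.03 ]
```

Emit:
send_rows:
  deltas:
    - [0,0,0,0,0,0.03,0]
    - [0,0,0,0,0,0.03,0]
    - [0,0,0,0,0,0.03,0]
    - [0,0,0,0,0,0.03,0]
    - [0,0,0,0,0,0,0]

```text
t: 11.25
ee_pos: [0.5517, 0.362, 0.1467]
tool_rot: [3.139, -0.003, 1.529]
contact_force: [1.1, 3.7, 6.6]
width: 0.15
finger_force: 45.1
```

```bash
python3 - <<'E'
from h import *
o=status.observe(); print(o['ee_pos'],o['tool_rot'],o['width'],o['contact_force'],o['ft_torque'])
E
```

```text
[0.552 0.362 0.147] [ 3.139 -0.003  1.529] 0.15013935374121026 [1.137 3.71  6.632] [ 0.724 -0.25   0.001]
```

Emit:
send_rows:
  deltas:
    - [0,0,0,0,0,0.03,0]
    - [0,0,0,0,0,0.03,0]
    - [0,0,0,0,0,0,0]

```text
t: 11.55
ee_pos: [0.5517, 0.362, 0.1467]
tool_rot: [3.138, -0.003, 1.472]
contact_force: [3.4, 2.6, 7.2]
width: 0.151
finger_force: 61.1
```

```bash
python3 - <<'E'
from h import *
o=status.observe(); print(o['tool_rot'],o['width'],o['contact_force'],o['ft_torque'])
E
```

```text
[ 3.138 -0.003  1.472] 0.15139522341808984 [3.403 2.572 7.213] [ 0.687 -0.47   1.575]
```

Emit:
send_rows:
  deltas:
    - [0,0,0,0,0,0.03,0]
    - [0,0,0,0,0,0.03,0]
    - [0,0,0,0,0,0,0]

```text
t: 11.85
ee_pos: [0.5519, 0.3632, 0.1468]
tool_rot: [3.138, -0.005, 1.412]
contact_force: [3.4, 6.5, 5.3]
width: 0.153
finger_force: 88.6
```

```bash
python3 - <<'E'
from h import *
o=status.observe(); print(o['tool_rot'],o['width'],o['contact_force'],o['ft_torque'])
E
```

```text
[ 3.138 -0.005  1.412] 0.1528604859989156 [3.41  6.489 5.272] [ 1.52  -0.772  1.003]
```

The stop is reached: the torque rose to 1.6 N m. Now I release, lift clear and check.

Emit:
send_rows:
  deltas:
    - [0,0,0,0,0,0,50]
    - [0,0,0,0,0,0,50]
    - [0,0,0,0,0,0,50]
    - [0,0,0,0,0,0,50]
    - [0,0,-0.03,0,0,0,50]
    - [0,0,-0.04,0,0,0,50]
    - [0,0,-0.04,0,0,0,50]
    - [0,0,0,0,0,0,50]
    - [0,0,0,0,0,0,50]

```text
t: 12.75
ee_pos: [0.5513, 0.3604, 0.2557]
tool_rot: [3.14, -0.001, 1.408]
contact_force: [0.2, -1.4, -1.1]
width: 0.497
finger_force: 0.0
```

```bash
python3 - <<'E'
from h import *
for n in('side','scene','wrist'): tilt(n)
s=snap('wrist','w3.png'); P=pts(s); M=masks(s)
r=P[M['red']&(P[...,2]>.1)&(P[...,1]>.25)]
t=r[r[:,2]>.162][:,:2].astype('float32'); print('top',len(t),cv2.minAreaRect(t) if len(t) else 0)
o=status.observe(); print(o['t'],o['ee_pos'],o['width'],o['contact_force'])
E
```

```text
side 1276 1199 theta 0.010750074517773031 [0.52  0.238 0.103]
scene 1799 1706 theta -0.00030167553698118955 [0.534 0.24  0.103]
wrist 9478 9353 theta 0.008176497904947398 [0.528 0.255 0.104]
top 939 ((0.5516926050186157, 0.361543744802475), (0.039868149906396866, 0.01398489996790886), 87.612060546875)
12.95 [0.551 0.36  0.253] 0.5011771381456611 [ 0.238 -0.314  0.705]
```

View pics/w3.png

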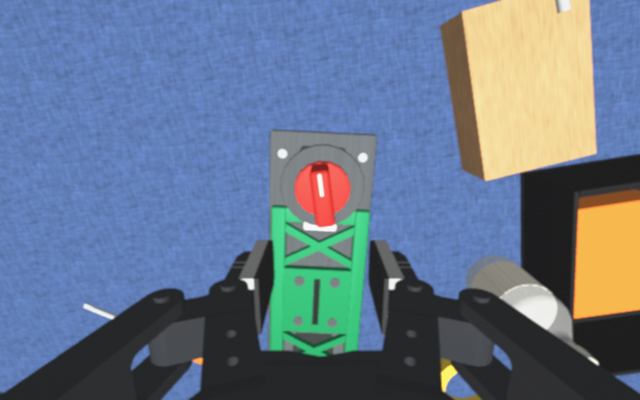

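The bar (320,195) is now turned about 1.41 rad from the frame's x axis, so it is at the locked stop. The plate is level and the gripper is clear.

```bash
python3 -c "
from workcell import ticket; print(ticket.sign_off())"
```

```text
the job is handed in; nothing more can be done
None
```

The green plate is level to within about 0.01 rad and its knob is turned clockwise to the locked stop; I never touched the purple frame, and the job was handed in at about 13 s on the robot's clock.

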